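# Put the new half nipples away in the lidded parts chest

## Robot

A 6-joint arm with a two-finger parallel gripper is mounted at the origin on the work surface. World frame = base frame: x ahead of the robot, y to its left, z up, the work surface at z = 0. Lengths are in m, angles in rad, forces in N, time in s.
With the tool pointing down it reaches from about 0.325 to 1 m from the base axis. Payload 5.1 kg.
Tool frame: the origin (TCP) lies between the finger pads; the fingertips stand 22 mm ahead of it and the grasp point (between the pads) lies 3 mm ahead of it (bot.tip_reach is the distance from the TCP to the fingertips, in m); y points along the fingers, x is the direction in which the jaws open and shut, and the axes are right-handed (so a half turn about y gives the same grasp; the last joint's range is limited). The gripper opens to 85 mm and grips with 20 to 120 N. Pads are 22 mm wide; open, the fingers measure 114 mm over their backs; the gripper's body (76 mm by 85 mm) begins 54 mm behind the grasp point. The pads swing forward as they close: fully open they stand 13 mm farther back than shut.
Start: joints at [1.144, 0.124, 1.65, -0, 1.367, -0.083], TCP at [0.219, 0.612, 0.218] pointing down, gripper open.
Joint ranges: [-2.61, 2.61], [-1.02, 2.33], [0.03, 2.71], [-1.35, 4.49], [0.32, 2.68], [-2.91, 2.91]. Speed limits (rad/s): [2.57, 2.57, 3.14, 3.14, 3.14, 3.14].

## Interface

Orientations are given as a 3x3 rotation matrix whose columns are the frame's x, y, z axes.
In Python, from bench import bot gives the robot as it stands. The module is installed in compiled form; this text tells all that it offers. Calls block until the motion is done:
- bot.move_ptp(position, orientation): joint-space move of the TCP to a pose.
- bot.move_l(position, orientation=None, rate=0.15, threshold=None): straight line of the TCP; orientation=None keeps the orientation; rate is the mean speed in m/s. With threshold (N) it stops when the force on the tool has changed by that much, and returns True; else False.
- bot.set_joints(angles): joint-space move.
- bot.open() and bot.grab(): open the fingers fully, or close them until they stop; the grip force is fixed at half the most.
- bot.hold(seconds).
- bot.ik(position, orientation): joint angles nearest the present ones, or None.
- bot.snapshot(name): name is "scene" or "top" or "wrist"; returns the picture (400x640x3 uint8, red, green, blue); there is no depth.
- bot.get_calibration(name): a dict with "intrinsics" (3x3 intrinsics, pixels), "dist_coeffs" ([k1, k2, p1, p2, k3] as OpenCV has them; the pictures are not rectified), "rvec" (rotation vector, rad) and "tvec" (3), from world to camera coordinates, as OpenCV has them; the wrist camera has in their place "hand_eye" (4x4, takes a point from camera to tool coordinates, whose origin is the TCP and whose axes are the tool frame's). Camera axes: x right, y down, z forward; pixel columns grow to the right and rows downward; lengths in m; the calibration is good to about 2 mm. A picture is of the moment at which its call begins: read the wrist's pose just before it. get_calibration takes no time and is no camera call.
A pose or a line that the arm cannot do raises bot.PlanningError and nothing moves.
- bot.job_done(): hands the job in, once; it reports no verdict.
Readings, each from a call of its own:
- bot.read_clock(): time.
- bot.read_joint_positions(): joint angles.
- bot.read_joint_vel(): joint speeds.
- bot.read_joint_torque(): joint torques, N m.
- bot.read_position(): TCP position.
- bot.read_tool_rot(): TCP orientation.
- bot.read_force(): force on the tool from outside, world axes, zero at the start.
- bot.read_moment(): the same for the moment, N m.
- bot.read_width(): finger opening in m.
Only numpy, scipy, OpenCV 4.12 (cv2) and the standard library are available. Lean on these libraries where they do the work, as an engineer would, in place of code of your own. Each camera call takes 0.05 s, during which the arm holds its last target. There are 200 camera calls.

## Task

Slide the chest's lower lid fully open beneath the upper one, take out the white plastic bottle that does not belong there and stand it in the grey tray on the bench, and stand every new steel half nipple upright (flange down) in a cell of its own in the chest, beside any already there. Then slide the lower lid fully home again, leaving the upper lid shut and the carton, wrench and mug alone.

Things in the scene. Friction and masses are not known exactly. Their poses are not given: they have to be found in the camera images.
- chest: Fixed grey bench chest 160 (x) x 572 (y) x 116 mm, origin under its centre. Side walls (inner faces x = -72, +72) rise to z = 116, end walls to 66. The -y half has six open cells 70 x 70 mm, centres at x = -37, 37 and y = -245, -171, -97, floor z = 6, white 4 mm dividers up to z = 45, partition at y = -60 up to 60. Two clear lids on a double track on top slide along y like bypass doors.
- lower_lid (a joint): Travel (m) of the lower lid: clear 4 mm sheet, underside at chest z = 100, covering the cells (chest y = -284 to 6) at 0 = fully shut; grows as it slides to chest +y beneath the upper lid; 0.24 = fully open, its end then at chest y = -44. Friction about 1.5 N and light damping (6 N s/m); stays where left. May start up to 0.04 open.
- lower_lid_tab (a point): Middle of the top of the lower lid's black grip tab: an upright block 12 (chest x) x 30 (chest y) x 20 mm high standing on the lid's -y end, on the chest's centre line, top at chest z = 124. Moves with the lid; at full opening it stops 8 mm short of the upper lid's edge.
- upper_lid (a joint): Travel (m) of the upper lid: clear sheet 4 mm thick, underside at chest z = 108 (top 112), over the +y half; 0 = shut, grows as it slides towards chest -y over the lower lid (at most 0.24).
- new0: Steel half nipple: flange disc 54 mm diameter, 13 mm thick, with a tube 22 mm diameter standing on it, 90 mm high in all, about 0.3 kg; origin at the centre of the flange's underside, z along the tube. Newly arrived, stands on the bench, tube up. Absent in some runs.
- new1: Steel half nipple: flange disc 54 mm diameter, 13 mm thick, with a tube 22 mm diameter standing on it, 90 mm high in all, about 0.3 kg; origin at the centre of the flange's underside, z along the tube. Newly arrived, stands on the bench, tube up. Absent in some runs.
- new2: Steel half nipple: flange disc 54 mm diameter, 13 mm thick, with a tube 22 mm diameter standing on it, 90 mm high in all, about 0.3 kg; origin at the centre of the flange's underside, z along the tube. Newly arrived, stands on the bench, tube up. Absent in some runs.
- new3: Steel half nipple: flange disc 54 mm diameter, 13 mm thick, with a tube 22 mm diameter standing on it, 90 mm high in all, about 0.3 kg; origin at the centre of the flange's underside, z along the tube. Newly arrived, stands on the bench, tube up. Absent in some runs.
- new4: Steel half nipple: flange disc 54 mm diameter, 13 mm thick, with a tube 22 mm diameter standing on it, 90 mm high in all, about 0.3 kg; origin at the centre of the flange's underside, z along the tube. Newly arrived, stands on the bench, tube up. Absent in some runs.
- old0: Steel half nipple: flange disc 54 mm diameter, 13 mm thick, with a tube 22 mm diameter standing on it, 90 mm high in all, about 0.3 kg; origin at the centre of the flange's underside, z along the tube. Already in one of the cells, tube up. Absent in some runs.
- old1: Steel half nipple: flange disc 54 mm diameter, 13 mm thick, with a tube 22 mm diameter standing on it, 90 mm high in all, about 0.3 kg; origin at the centre of the flange's underside, z along the tube. Already in one of the cells, tube up. Absent in some runs.
- old2: Steel half nipple: flange disc 54 mm diameter, 13 mm thick, with a tube 22 mm diameter standing on it, 90 mm high in all, about 0.3 kg; origin at the centre of the flange's underside, z along the tube. Already in one of the cells, tube up. Absent in some runs.
- old3: Steel half nipple: flange disc 54 mm diameter, 13 mm thick, with a tube 22 mm diameter standing on it, 90 mm high in all, about 0.3 kg; origin at the centre of the flange's underside, z along the tube. Already in one of the cells, tube up. Absent in some runs.
- old4: Steel half nipple: flange disc 54 mm diameter, 13 mm thick, with a tube 22 mm diameter standing on it, 90 mm high in all, about 0.3 kg; origin at the centre of the flange's underside, z along the tube. Already in one of the cells, tube up. Absent in some runs.
- bottle: Small white plastic bottle with a screw cap, body 34 mm diameter, 88 mm high in all, wide screw cap 32 mm diameter and 16 mm high on a slightly narrower neck, about 0.09 kg; origin at the centre of its underside, z up. Starts standing in one of the cells.
- tray: Fixed shallow grey tray on the bench, 120 x 120 x 22 mm outside, walls 4 mm, floor 4 mm thick; origin at the centre of its underside.
- carton: Small closed cardboard carton 100 x 70 x 50 mm, origin under its centre. Bystander, to be left alone.
- wrench: Steel wrench lying on the bench. Bystander, to be left alone.
- mug: White mug, 80 mm across, 90 mm high, origin under its centre. Bystander, to be left alone.

How it is judged:
By the outcome, as a careful person would: the job done as asked, in the order asked, and still so for the second after the job is handed in, with the robot touching nothing.
Of new0, new1, new2, new3, new4 only 3 to 5 are there at a start; the rules pass over those that are not, and their reading is None.
Of old0, old1, old2, old3, old4 only 1 to 1 are there at a start; the rules pass over those that are not, and their reading is None.
At some moment in a run one of new0, new1, new2, new3, new4 may be knocked a few centimetres aside while the robot is not near it.
It also fails if it takes over 210 s, if anything falls off the work surface, if the arm or the gripper's body presses on something with over 40 N, if the wrist force passes 120 N, or if a joint passes its speed limit or range.

## Working session

There is one attempt and no reset: what is moved stays moved. The work goes in short steps, each a Python script; the robot and the scene stay as the last script left them, time stands still between calls to the robot, and variables do not carry over. Pictures are saved under pics/ and viewed, about 12 in all and at most 16, crops included, and the job is handed in when it is done.

```bash
mkdir -p pics
python3 - <<'E'
from bench import bot
import cv2
for n in ("scene","top"):
    im=bot.snapshot(n); cv2.imwrite(f"pics/{n}0.png",im[:,:,::-1]); c=bot.get_calibration(n); print(n,{k:v.round(4).tolist() if hasattr(v,'round') else v for k,v in c.items()})
print(bot.get_calibration("wrist"),bot.read_tool_rot(),bot.read_clock(),bot.tip_reach)
E
```

```text
scene {'intrinsics': [[418.1359, 0.0, 317.3999], [0.0, 418.1359, 207.9631], [0.0, 0.0, 1.0]], 'dist_coeffs': [-0.0729, 0.0, 0.0, 0.0, 0.0], 'rvec': [1.1228, 2.3632, -1.0421], 'tvec': [0.2874, -0.16, 1.4767]}
top {'intrinsics': [[497.4369, 0.0, 321.0669], [0.0, 497.4369, 206.2149], [0.0, 0.0, 1.0]], 'dist_coeffs': [-0.0258, 0.0, 0.0, 0.0, 0.0], 'rvec': [2.1687, -2.1365, 0.1249], 'tvec': [0.0284, 0.4666, 1.2947]}
{'intrinsics': array([[357.86677168,   0.        , 312.84909661],
       [  0.        , 357.86677168, 201.63658903],
       [  0.        ,   0.        ,   1.        ]]), 'dist_coeffs': array([-0.027899,  0.      ,  0.      ,  0.      ,  0.      ]), 'hand_eye': array([[ 9.99998977e-01, -7.02709944e-04, -1.24587222e-03,
         1.77311598e-04],
       [ 9.56417649e-04, -3.19177800e-01,  9.47694369e-01,
        -1.56094456e-01],
       [-1.06360901e-03, -9.47694591e-01, -3.19176802e-01,
         8.11916299e-02],
       [ 0.00000000e+00,  0.00000000e+00,  0.00000000e+00,
         1.00000000e+00]])} [[ 3.37039574e-01 -7.55132677e-04 -9.41490178e-01]
 [ 9.41488643e-01 -1.70560235e-03  3.37040393e-01]
 [-1.86031807e-03 -9.99998260e-01  1.36093350e-04]] 0.1 0.022
```

View pics/scene0.png

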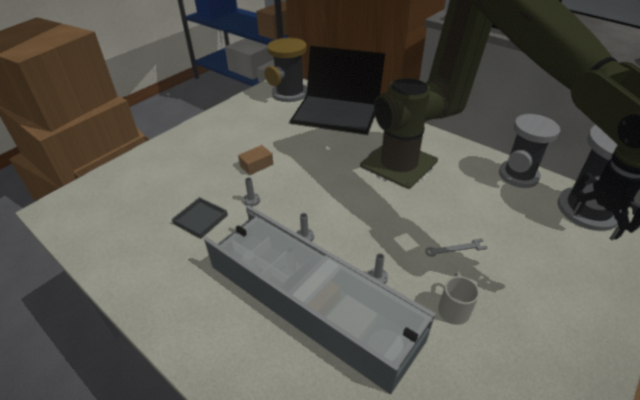

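View pics/top0.png

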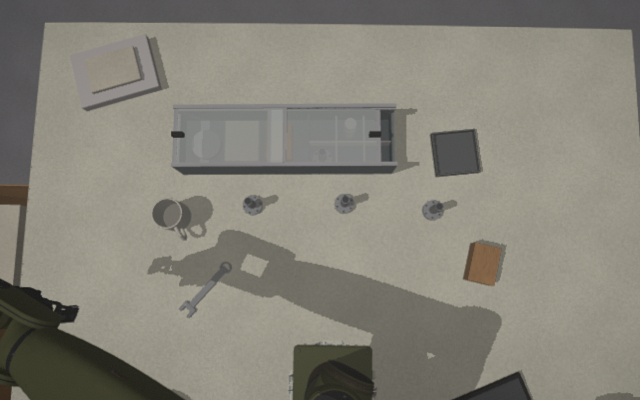

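The pictures show the chest at top px (172..397, 104..174) with the lower tab at about (375,134). Three nipples stand at (253,204), (345,203) and (432,210), and the tray is at (456,152). I'll zoom in on the chest and work out positions.

```bash
cat > h.py <<'E'
import numpy as np, cv2
from bench import bot
def ray(n,uv,pose=None):
    c=bot.get_calibration(n)
    p=cv2.undistortPoints(np.array([[uv]],float),c["intrinsics"],c["dist_coeffs"])[0,0]
    d=np.array([p[0],p[1],1.])
    if n=="wrist":
        P,R=pose; H=c["hand_eye"]
        return R@H[:3,3]+P, R@(H[:3,:3]@d)
    R=cv2.Rodrigues(c["rvec"])[0]
    return -R.T@np.ravel(c["tvec"]), R.T@d
def on(n,uv,z,pose=None):
    o,d=ray(n,uv,pose); return (o+d*(z-o[2])/d[2])
def project(n,X,pose=None):
    c=bot.get_calibration(n); X=np.atleast_2d(X).astype(float)
    if n=="wrist":
        P,R=pose; H=c["hand_eye"]; X=((X-P)@R-H[:3,3])@H[:3,:3]; rv=tv=np.zeros(3)
    else: rv,tv=c["rvec"],c["tvec"]
    return cv2.projectPoints(X,np.array(rv),np.array(tv),c["intrinsics"],c["dist_coeffs"])[0][:,0]
E
python3 - <<'E'
from h import *
im=cv2.imread("pics/top0.png")
c=im[95:225,160:490]; c=cv2.convertScaleAbs(c,alpha=1.5)
cv2.imwrite("pics/top0c.png",cv2.resize(c,(792,312),interpolation=cv2.INTER_CUBIC))
for nm,uv,z in [("TL",(173,105),.116),("TR",(395,104),.116),("BR",(395,166),.116),("BL",(173,166),.116),("tab",(375,134),.124),("n0",(253,206),.0),("n1",(345,206),0),("n2",(432,212),0),("tray",(456,152),.02),("bottle",(350,125),.09)]:
    print(nm,on("top",uv,z).round(3))
# dark tab in top
hsv=cv2.cvtColor(im,cv2.COLOR_BGR2HSV)
E
```

```text
TL [0.712 0.419 0.116]
TR [ 0.721 -0.15   0.116]
BR [ 0.56  -0.149  0.116]
BL [0.552 0.41  0.116]
tab [ 0.639 -0.098  0.124]
n0 [0.468 0.221 0.   ]
n1 [ 0.471 -0.029  0.   ]
n2 [ 0.458 -0.266  0.   ]
tray [ 0.621 -0.329  0.02 ]
bottle [ 0.672 -0.037  0.09 ]
```

View pics/top0c.png

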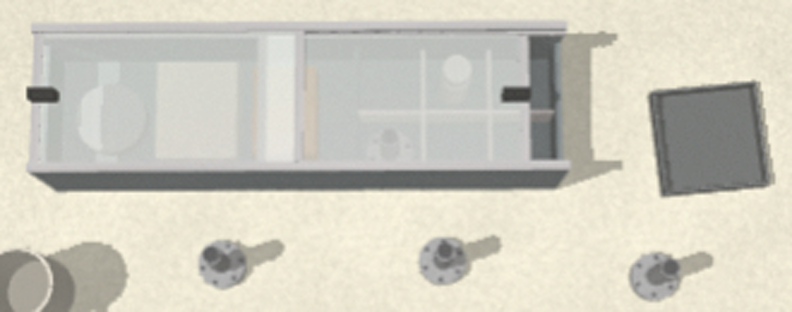

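The corner points give the chest centre at about (0.637, 0.133) with a yaw of about 0.015. The bottle is in cell (+37,-171) and the old nipple in (-37,-97). The lower lid is roughly 0.04 open. Next I'll hover over the tab and refine its position with the wrist camera.

```bash
cat >> h.py <<'E'
C=[np.array(p) for p in ((173.3,105),(395.8,104.2),(396.7,164.2),(172.5,165))]
TL,TR,BR,BL=[on("top",p,.116) for p in C]
CO=np.r_[((TL+TR+BR+BL)/4)[:2],0]; dy=(TL-TR+BL-BR); YAW=np.arctan2(-dy[0],dy[1])
try:
    CO,YAW=np.load("chest.npy",allow_pickle=True)
except OSError: pass
def Rz(a): return np.array([[np.cos(a),-np.sin(a),0],[np.sin(a),np.cos(a),0],[0,0,1.]])
def ch(x,y,z): return CO+Rz(YAW)@np.array([x,y,z])
def unch(p): return Rz(YAW).T@(np.asarray(p)-CO)
def tool(jaw):  # jaw direction angle relative to chest x, tool down
    x=Rz(YAW+jaw)@np.array([1.,0,0]); y=np.array([0,0,-1.]); return np.c_[x,y,np.cross(x,y)]
G=0.003
def goto(p,R,f=bot.move_ptp,**k): # grasp point
    return f(np.asarray(p,float)+[0,0,G],R,**k)
def shot(n,name=None):
    pose=(np.array(bot.read_position()),np.array(bot.read_tool_rot()))
    im=bot.snapshot(n)[:,:,::-1].copy()
    if name: cv2.imwrite(f"pics/{name}.png",im)
    return im,pose
E
python3 - <<'E'
from h import *
print(CO,YAW)
for j in (0,np.pi,np.pi/2,-np.pi/2): print(j,bot.ik(ch(0,-.23,.25),tool(j)))
R=tool(0)
goto(ch(0,-.23,.27),R)
im,pose=shot("wrist","w1"); shot("top","top1")
print(pose[0],bot.read_clock())
im=cv2.convertScaleAbs(im,alpha=1.4); cv2.imwrite("pics/w1b.png",im)
print(project("wrist",[ch(0,-.23,.124),ch(-.037,-.171,.045),ch(.072,-.286,.116),ch(-.072,-.286,.116),ch(.037,-.171,.094)],pose).round(1))
E
```

```text
[0.63773401 0.13075899 0.        ] 0.016389026530237355
0 [-2.36103220e-01  1.04688524e-01  1.61790647e+00 -4.44089210e-16
  1.41899766e+00 -2.52492246e-01]
3.141592653589793 [-0.23610322  0.10468852  1.61790647  0.          1.41899766  2.88910041]
1.5707963267948966 [-2.36103220e-01  1.04688524e-01  1.61790647e+00 -4.44089210e-16
  1.41899766e+00 -1.82328857e+00]
-1.5707963267948966 [-2.36103220e-01  1.04688524e-01  1.61790647e+00 -4.44089210e-16
  1.41899766e+00  1.31830408e+00]
[ 0.64156665 -0.0983385   0.27290742] 3.1167
[[311.9 180. ]
 [276.5 105.3]
 [387.4 234.6]
 [236.5 234.5]
 [352.6 108.7]]
```

View pics/w1b.png

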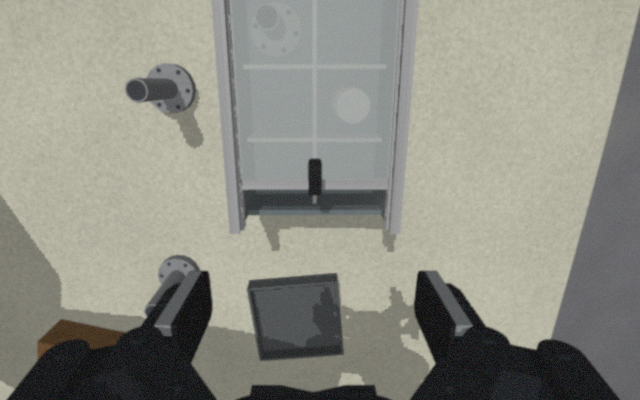

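View pics/top1.png

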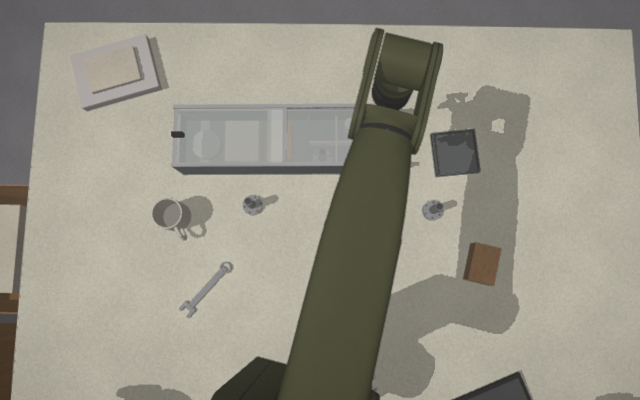

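There are three new nipples, confirmed by both views. In the wrist picture the tab is at about (315,177) and the wall ends at about (234,233) and (396,233), roughly 3 px to the right of prediction. I'll correct the chest pose from this picture, then grip the tab and open the lid.

Run:
```python
from h import *
R=tool(0)
im=cv2.imread("pics/w1.png"); pose=(np.array(bot.read_position()),np.array(bot.read_tool_rot()))
m=(im.max(2)<45).astype(np.uint8); m[:, :290]=0; m[:,340:]=0; m[:140]=0; m[220:]=0
n,l,s,c=cv2.connectedComponentsWithStats(m); i=1+s[1:,4].argmax(); x,y,w,h=s[i][:4]; print("tab",s[i],c[i])
# -y edge of top face is the lowest row of the blob; top face is 30mm long
e=on("wrist",(c[i][0],y+h),.124,pose); u=unch(e); print("tab -y edge chest",u.round(4), "walls", unch(on("wrist",(234,233),.116,pose)).round(4),unch(on("wrist",(396,233),.116,pose)).round(4))
far=on("wrist",(c[i][0],y),.104,pose); print("far bottom edge",unch(far).round(4))
```

```text
tab [290 160  50  49 755] [314.21059603 187.08211921]
tab -y edge chest [ 0.002  -0.2573  0.124 ] walls [-0.0743 -0.2846  0.116 ] [ 0.0801 -0.2845  0.116 ]
far bottom edge [ 0.0021 -0.2165  0.104 ]
```

Run:
```python
from h import *
CO=CO+Rz(YAW)@np.array([.0025,.001,0]); np.save("chest.npy",np.array([CO,YAW],dtype=object))
import h; h.CO=CO
R=tool(0); ty=-.2325
goto(ch(0,ty,.16),R,bot.move_l)
print("desc",goto(ch(0,ty,.127),R,bot.move_l,rate=.05,threshold=15))
bot.grab(); print("w",bot.read_width(),bot.read_force())
print("hit",goto(ch(0,-.024,.127),R,bot.move_l,rate=.12,threshold=20))
bot.hold(.2); p=np.array(bot.read_position()); print("tab now",unch(p).round(4),bot.read_force(),bot.read_width())
bot.open(); goto(ch(0,-.03,.20),R,bot.move_l)
R2=tool(np.pi/2)
goto(ch(0,-.17,.30),R2)
im,pose=shot("wrist","w2"); print(pose[0],bot.read_clock())
cv2.imwrite("pics/w2b.png",cv2.convertScaleAbs(im,alpha=1.4))
print(project("wrist",[ch(.037,-.171,.094),ch(-.037,-.097,.096),ch(0,-.029,.124)],pose).round(1))
```

```text
desc False
w -0.00016280640182080776 [-0.17706875 -0.18166201  0.4311239 ]
hit False
tab now [ 0.     -0.0244  0.13  ] [ 0.40849478 -0.74804209 -0.6558962 ] 4.9378946633996404e-05
[ 0.64273599 -0.03790179  0.30203372] 10.7083
[[312.2 198.3]
 [385.9 128.6]
 [459.6 171.3]]
```

View pics/w2b.png

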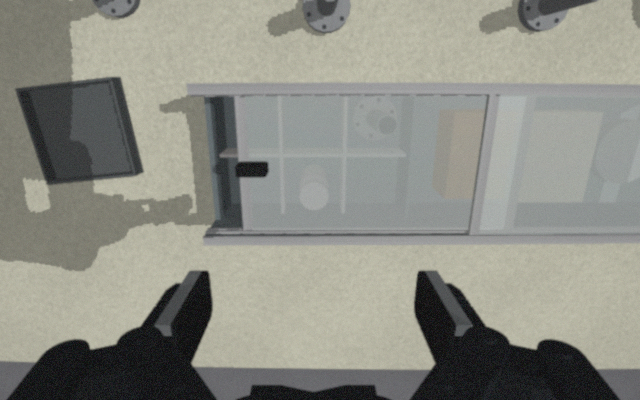

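The gripper missed the tab: the width read 0 and the tab is still at px (252,169). I'll re-measure it from this view.

Run:
```python
from h import *
pose=(np.array(bot.read_position()),np.array(bot.read_tool_rot()))
im=cv2.imread("pics/w2.png"); c=im[80:250,190:300]; cv2.imwrite("pics/w2c.png",cv2.resize(cv2.convertScaleAbs(c,alpha=2.2),None,fx=3.5,fy=3.5,interpolation=cv2.INTER_CUBIC))
for uv in ((237,169),(269,169),(253,164),(253,176)): print(uv,unch(on("wrist",uv,.124,pose)).round(4),unch(on("wrist",uv,.104,pose)).round(4))
for uv in ((205,243),(190,85),(190,95)): print("corner",uv,unch(on("wrist",uv,.116,pose)).round(4))
print("top tab",unch(on("top",(160+515/2.4,95+94/2.4),.124)).round(4))
```

```text
(237, 169) [-0.0022 -0.2428  0.124 ] [ 0.0025 -0.2471  0.104 ]
(269, 169) [-0.0022 -0.2121  0.124 ] [ 0.0026 -0.2146  0.104 ]
(253, 164) [-0.0071 -0.2272  0.124 ] [-0.0026 -0.2306  0.104 ]
(253, 176) [ 0.0047 -0.2278  0.124 ] [ 0.0098 -0.2313  0.104 ]
corner (205, 243) [ 0.0793 -0.2838  0.116 ]
corner (190, 85) [-0.0792 -0.2825  0.116 ]
corner (190, 95) [-0.0703 -0.2834  0.116 ]
top tab [-0.0052 -0.2291  0.124 ]
```

View pics/w2c.png

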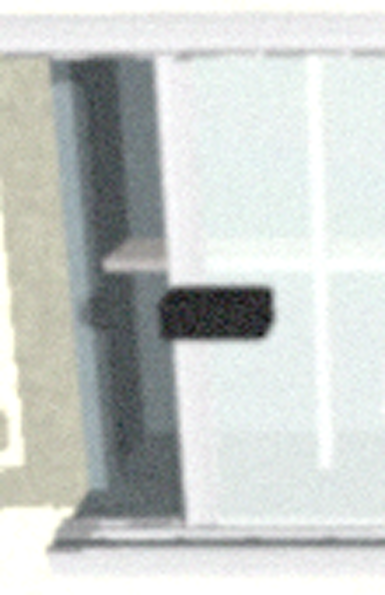

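The tab is where I took it to be: chest (-0.002,-0.228), unmoved, and no force was felt during the pull. I'll probe its height with closed fingertips.

Run:
```python
from h import *
R=tool(0)
goto(ch(-.001,-.228,.20),R); bot.grab(); bot.hold(.3)
print(bot.read_width(),bot.read_force())
goto(ch(-.001,-.228,.16),R,bot.move_l); f=np.array(bot.read_force())
h=goto(ch(-.001,-.228,.127),R,bot.move_l,rate=.02,threshold=5)
p=np.array(bot.read_position()); print(h,unch(p).round(4),"tip z",p[2]-.022,np.array(bot.read_force())-f)
goto(ch(-.001,-.228,.15),R,bot.move_l)
im,pose=shot("wrist","w3"); cv2.imwrite("pics/w3b.png",cv2.convertScaleAbs(im,alpha=1.6)); print(project("wrist",[ch(-.001,-.228,.124)],pose))
```

```text
-8.866454188712032e-05 [ 0.08575283  1.08300532 -0.65377292]
False [-0.0009 -0.228   0.1302] tip z 0.10816565819158519 [-0.35463837  1.04348838 -0.86836677]
[[309.28777151 232.65603153]]
```

View pics/w3b.png

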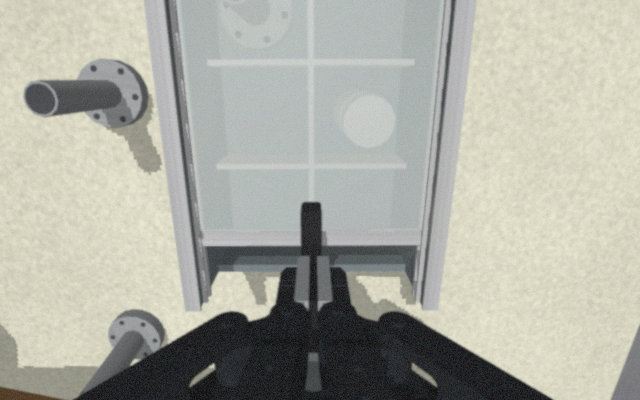

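In this picture the closed fingertips sit at row 255. If they really reached 22 mm ahead of the TCP they would be at about row 219, so they look about 35 mm short. Probing deeper will settle it.

Run:
```python
from h import *
R=tool(0)
goto(ch(-.001,-.228,.13),R,bot.move_l); bot.hold(.2)
h=goto(ch(-.001,-.228,.075),R,bot.move_l,rate=.02,threshold=4)
p=np.array(bot.read_position()); print(h,unch(p).round(4),np.array(bot.read_force()))
goto(ch(-.001,-.228,.15),R,bot.move_l)
print(bot.tip_reach, bot.read_clock())
```

```text
True [-0.001  -0.2281  0.111 ] [ 0.00556613 -0.10567045  3.330552  ]
0.022 17.9167
```

Contact came at TCP z = 0.111 on the tab top (0.124), so the tips really stand about 13 mm behind the reported TCP. That is 35 mm short of the stated reach. I'll correct the grasp offset to match and retry.

```bash
sed -i 's/^G=0.003/G=-0.032  # measured: fingers 35 mm shorter than stated/' h.py
python3 - <<'E'
from h import *
R=tool(0)
bot.open(); 
print("desc",goto(ch(-.001,-.228,.127),R,bot.move_l,rate=.05,threshold=10))
bot.grab(); print("w",bot.read_width(),bot.read_force())
if bot.read_width()>.008:
    print("hit",goto(ch(-.001,-.022,.127),R,bot.move_l,rate=.12,threshold=20))
    bot.hold(.2); p=np.array(bot.read_position()); print("tab now",unch(p).round(4),bot.read_force(),bot.read_width())
    bot.open(); goto(ch(0,-.03,.22),R,bot.move_l)
    R2=tool(np.pi/2)
    goto(ch(0,-.17,.30),R2)
    im,pose=shot("wrist","w4"); print(pose[0],bot.read_clock())
    cv2.imwrite("pics/w4b.png",cv2.convertScaleAbs(im,alpha=1.4))
    print(project("wrist",[ch(.037,-.171,.094),ch(-.037,-.097,.096),ch(0,-.029,.124)],pose).round(1))
E
```

```text
desc False
w 0.010762612741238811 [0.98283127 0.4397499  1.81859511]
hit True
tab now [-0.0015 -0.0264  0.0952] [1.31984265 0.52532823 2.07494761] 0.010366951434345328
[ 0.64273878 -0.03789999  0.26708782] 25.6417
[[312.1 209.4]
 [393.4 133.3]
 [475.2 180.8]]
```

View pics/w4b.png

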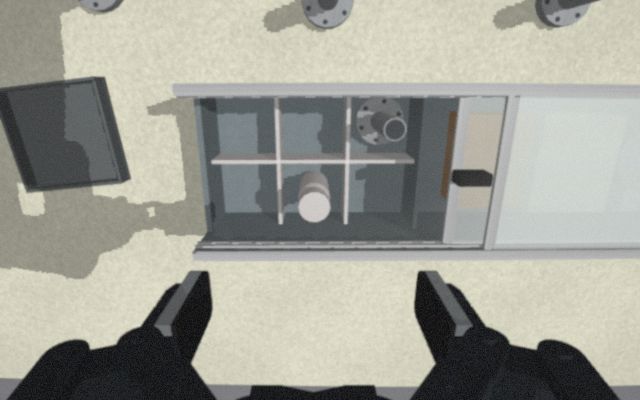

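The lid is fully open: the tab stopped at chest y ≈ -0.027 and its end stop was felt. The bottle cap is at about (314,207) and the old nipple's tube at (394,128). Next I'll move the bottle to the tray.

Run:
```python
from h import *
pose=(np.array(bot.read_position()),np.array(bot.read_tool_rot()))
im=cv2.imread("pics/w4.png"); m=(im.min(2)>120).astype(np.uint8); m[:,:285]=0;m[:,340:]=0;m[:185]=0;m[232:]=0
n,l,s,c=cv2.connectedComponentsWithStats(m); i=1+s[1:,4].argmax(); print(s[i],c[i])
u=unch(on("wrist",(314.5,207),.094,pose)); print("cap",u.round(4))
t=cv2.imread("pics/top0.png").astype(int); k=(t.max(2)<90).astype(np.uint8); k[:,:425]=0;k[:,490:]=0;k[:120]=0;k[185:]=0
cs,_=cv2.findContours(k,0,2); r=cv2.minAreaRect(max(cs,key=cv2.contourArea)); T=on("top",r[0],.018); print("tray",r,T)
for b in cv2.boxPoints(r): print(on("top",b,.022).round(3))
R=tool(np.pi/2); b=ch(u[0],u[1],0)
goto(b+[0,0,.13],R,bot.move_l)
print("desc",goto(b+[0,0,.085],R,bot.move_l,rate=.06,threshold=8))
bot.grab(); print("w",bot.read_width())
goto(b+[0,0,.24],R,bot.move_l)
print("w",bot.read_width())
T=np.r_[T[:2],0]
goto(T+[0,0,.20],R)
print("down",goto(T+[0,0,.082],R,bot.move_l,rate=.06,threshold=5),bot.read_position())
print("w",bot.read_width()); bot.open()
goto(T+[0,0,.20],R,bot.move_l)
goto([.50,-.17,.22],R)
im,_=shot("wrist","w5"); cv2.imwrite("pics/w5b.png",cv2.convertScaleAbs(im,alpha=1.4)); shot("top","top5"); print(bot.read_clock())
```

```text
[299 192  31  30 718] [313.98607242 206.47214485]
cap [ 0.0347 -0.1686  0.094 ]
tray ((455.18218994140625, 152.48080444335938), (43.60121536254883, 46.1136474609375), 83.9909896850586) [ 0.62019034 -0.32717128  0.018     ]
[ 0.672 -0.258  0.022]
[ 0.687 -0.384  0.022]
[ 0.567 -0.393  0.022]
[ 0.552 -0.269  0.022]
desc False
w 0.029802975127419126
w 0.029853630250374973
down True [ 0.62031285 -0.32718876  0.05151922]
w 0.03024446004242737
35.025
```

View pics/w5b.png

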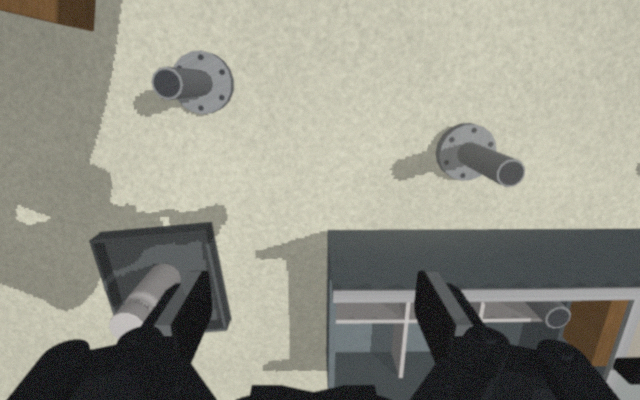

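The bottle stands in the tray, base at about (160,275). The nipples' tube tops are at (510,172) and (167,82), flanges at (466,152) and (203,83). I'll check the two estimates against each other, then move these two one at a time with a fresh look before the second.

```bash
cat >> h.py <<'E'
HG=.075
def pick(xy):
    R=tool(np.pi/2); b=np.r_[xy[:2],0]
    goto(b+[0,0,.18],R)
    d=goto(b+[0,0,HG],R,bot.move_l,rate=.1,threshold=8)
    bot.grab(); w=bot.read_width()
    goto(b+[0,0,.25],R,bot.move_l,rate=.2); print("pick",d,w,bot.read_width(),bot.read_force())
    return .015<bot.read_width()<.035
def place(x,y):
    R=tool(np.pi/2)
    goto(ch(x,y,.25),R)
    d=goto(ch(x,y,.006+HG-.004),R,bot.move_l,rate=.08,threshold=6); print("place",d,unch(bot.read_position()).round(4),bot.read_width())
    bot.open(); goto(ch(x,y,.20),R,bot.move_l,rate=.2)
E
python3 - <<'E'
from h import *
pose=(np.array(bot.read_position()),np.array(bot.read_tool_rot()))
for a,b in (((510,172),(466,152)),((167,82),(203,83))): print(on("wrist",a,.09,pose).round(4),on("wrist",b,.013,pose).round(4))
p=on("wrist",(510,172),.09,pose)
if pick(p):
    place(-.037,-.249)
goto([.50,-.22,.22],tool(np.pi/2))
im,pose=shot("wrist","w6"); cv2.imwrite("pics/w6b.png",cv2.convertScaleAbs(im,alpha=1.4)); shot("top","top6"); print(bot.read_clock())
E
```

```text
[ 0.4799 -0.027   0.09  ] [ 0.4797 -0.0284  0.013 ]
[ 0.4209 -0.2716  0.09  ] [ 0.4219 -0.2697  0.013 ]
pick False 0.020807952161125375 0.020248073717953344 [-0.21599819  0.31810286 -3.65217623]
place True [-0.037  -0.2489  0.0491] 0.020593412803289315
43.275
```

View pics/w6b.png

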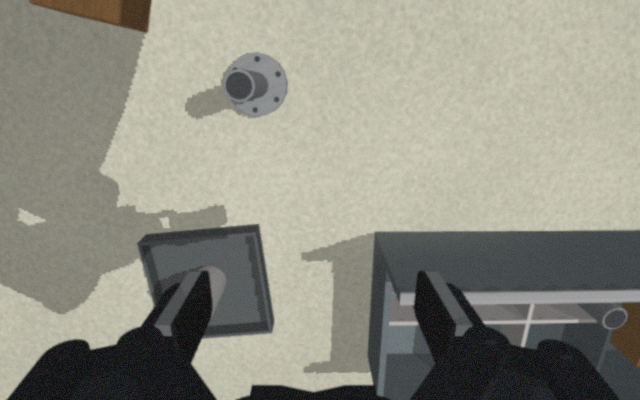

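The second nipple is still at flange (257,84), tube top (239,86). I'll pick it, then look at the third.

Run:
```python
from h import *
pose=(np.array(bot.read_position()),np.array(bot.read_tool_rot()))
a,b=on("wrist",(239,86),.09,pose),on("wrist",(257,84.5),.013,pose); print(a.round(4),b.round(4))
if pick((a+b)/2): place(.037,-.249)
goto([.50,.18,.22],tool(np.pi/2))
im,pose=shot("wrist","w7"); cv2.imwrite("pics/w7b.png",cv2.convertScaleAbs(im,alpha=1.4)); shot("top","top7"); print(bot.read_clock())
```

```text
[ 0.4227 -0.2707  0.09  ] [ 0.4222 -0.2699  0.013 ]
pick False 0.02024869658299903 0.020639303789856095 [ 0.29832814  0.0252514  -3.75457853]
place True [ 0.0369 -0.2491  0.0493] 0.020798849056494685
52.4833
```

View pics/w7b.png

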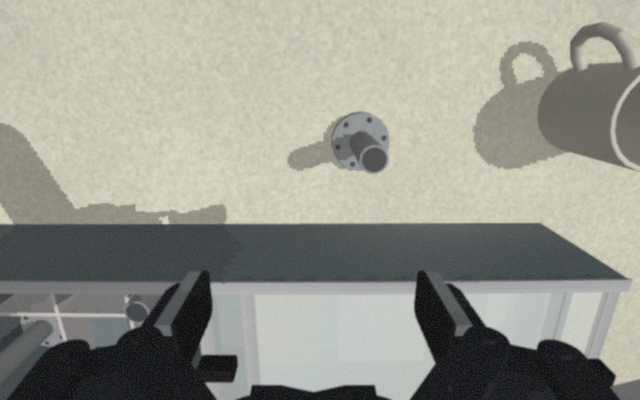

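The third nipple has its flange at (361,141) and tube top at (374,159). I'll place it, then check the cells before closing.

Run:
```python
from h import *
pose=(np.array(bot.read_position()),np.array(bot.read_tool_rot()))
a,b=on("wrist",(374,159),.09,pose),on("wrist",(361,141),.013,pose); print(a.round(4),b.round(4))
if pick((a+b)/2): place(.037,-.168)
goto(ch(0,-.14,.33),tool(0))
im,pose=shot("wrist","w8"); cv2.imwrite("pics/w8b.png",cv2.convertScaleAbs(im,alpha=1.4)); print(bot.read_clock())
print(project("wrist",[ch(0,-.029,.124)],pose))
```

```text
[0.472  0.2224 0.09  ] [0.4712 0.2227 0.013 ]
pick False 0.020628435312730255 0.020652570951264503 [ 0.3458111   0.53896713 -3.45904827]
place True [ 0.0369 -0.168   0.0493] 0.02080878359706051
61.7583
[[312.75892041  45.36145975]]
```

View pics/w8b.png

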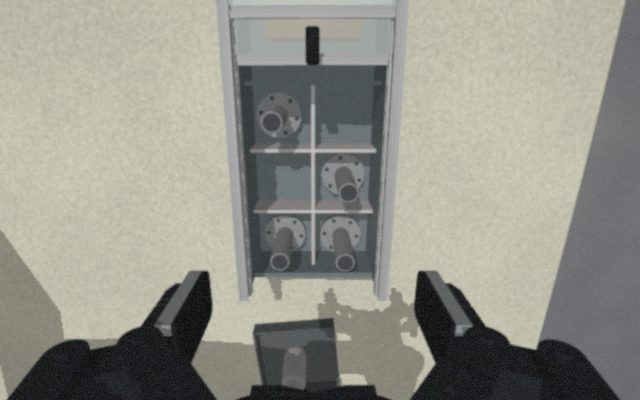

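All four nipples stand upright in their own cells, with the tab at (312,45). Now I'll close the lid.

Run:
```python
from h import *
R=tool(0)
goto(ch(-.001,-.028,.20),R); 
print("desc",goto(ch(-.001,-.028,.127),R,bot.move_l,rate=.06,threshold=10))
bot.grab(); print("w",bot.read_width())
print("hit",goto(ch(-.001,-.276,.127),R,bot.move_l,rate=.12,threshold=20))
bot.hold(.2); print(unch(bot.read_position()).round(4),bot.read_force(),bot.read_width())
bot.open(); goto(ch(0,-.26,.25),R,bot.move_l,rate=.2)
bot.set_joints([1.144,.124,1.65,0,1.367,-.083])
im,_=shot("top","top9"); c=cv2.convertScaleAbs(im[90:300,140:520],alpha=1.5); cv2.imwrite("pics/top9c.png",cv2.resize(c,None,fx=2.1,fy=2.1,interpolation=cv2.INTER_CUBIC)); shot("scene","scene9")
print(bot.read_clock(),project("top",[ch(0,-.269,.124)]))
```

```text
desc False
w 0.01054151208601411
hit True
[-0.0009 -0.2678  0.0952] [2.29991412 0.66252145 2.8300082 ] 0.01061566762443108
71.175 [[390.41579002 132.1396846 ]]
```

View pics/top9c.png

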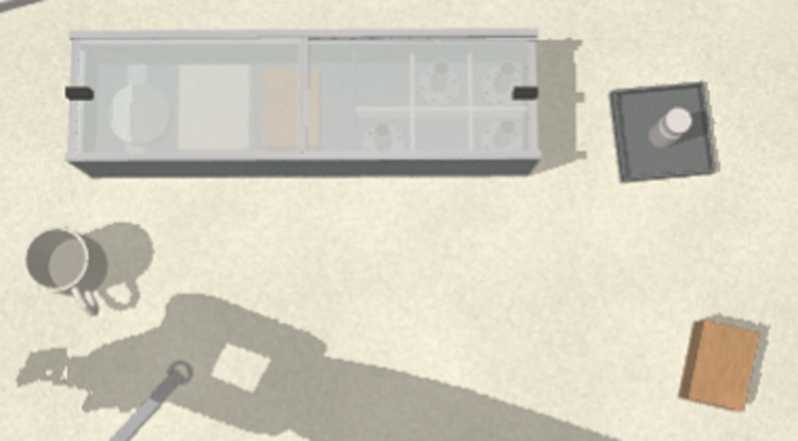

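View pics/scene9.png

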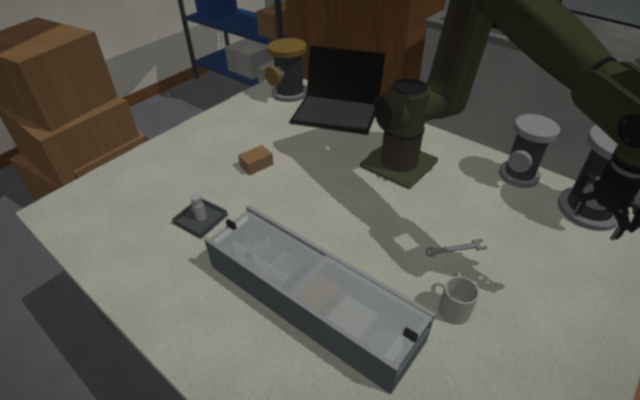

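The final views show the lower tab at top px (390,134), where a shut lid should put it. The upper tab hasn't moved, the bottle is upright in the tray, and four nipples are in their cells.

```bash
python3 -c "
from bench import bot
bot.job_done(); print(bot.read_clock())"
```

```text
the job is handed in; nothing more can be done
the job is handed in; nothing more can be done
```

The job is done and handed in at about 71 s of robot time, well inside the 210 s limit.

- **Lids:** I slid the lower lid open to its stop, and afterwards home to its stop, which was felt with the tab at chest y ≈ -0.268. The last top picture shows its tab where a shut lid should put it, and the upper lid's tab looks unmoved.
- **Bottle:** It stands upright in the grey tray.
- **Nipples:** This run had three new nipples. They stand upright in cells (-37,-245), (37,-245) and (37,-171), beside the old one in (-37,-97). A wrist picture before closing showed all four upright, each in its own cell.
- **Bystanders:** In the final pictures the carton, wrench and mug look where they started.

**What went wrong or disagreed:**
- **Missed first grip:** My first grip on the lid tab closed on air. A touch probe showed the fingertips about 35 mm short of the stated reach. I corrected for this, and every later grip held.
- **Chest position:** The top and wrist cameras disagreed by about 2.5 mm, and I used the wrist camera.
- **Second nipple:** When I came to pick it, it stood about 36 mm from my first estimate, so it may have been knocked. I used a fresh measurement.

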